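Load a notched scraper blade into its holder and clamp it

TASK

Take the scraper blade that has the notch in its end, lay it flat in the front of the holder and slide it under the two lips until the notch is fully home on the locating pin, pressing it lightly against the pin for a moment so that you feel it seat (about 5 N will do; never push blade and pin together with more than 12 N). Then let go of the blade and swing the clamp arm over and fully down onto it, and leave the blade without the notch and the other parts on the bench where they are.

Things in the scene. Friction and masses are not known exactly. Their poses are not given: they have to be found in the camera images.
- blade: Notched scraper blade (all sizes here in mm): loose flat steel plate 110 long (x), 44 wide (y), 5 thick, about 200 g. Origin: centre of its underside, z up. Its +x end, pointing away from the robot within 30 deg at the start, has a U-notch on the centre line; the -x end is the thin scraping edge. A black finger block stands on it (see grip).
- notch_seat (a point): On the blade's underside at (37, 0, 0) in the blade frame: where the pin's axis lies when the pin touches the notch bottom. The notch is 10 wide, from its flat bottom at blade x = 33 to the open edge at x = 55; its mouth flares from 10 wide at x = 49 to 18 at the edge. Axes as the blade.
- grip (a point): Centre of the finger block, at (-20, 0, 19) in the blade frame. The block is 30 long (x) by 14 wide (y) and rises 28 above the plate (top 33 above the blade's underside). Grip it across its 14 mm. Axes as the blade.
- holder: Fixed aluminium block 160 long (x), 84 wide (y). Origin: centre of its underside; z up, +x is the rear. Bed surface at z = 18, from x = -80. Two cheeks, inner faces at y = -24 and 24, x = -10 to 55, 7.5 above the bed, with mouths flared out to about y = +-31 at x = -30, guide the blade. Home: blade origin at y = 0, z = 18, x = -11 to 3 as the pin is set. Oiled: friction 0.12.
- lips (a point): Mid of the front edges of the two lips over the cheeks, at (15, 0, 25.5) in the holder frame, at the height of their undersides. They cover x = 15 to 55 and stand inward to y = -17 and 17, 7.5 to 11.5 above the bed, so the blade must be laid on the bed with its notched end short of x = 15, then slid to +x beneath them. Axes as the holder.
- pin_slot (a point): Middle of the slot in the bed that carries the single steel locating pin (8 in diameter, 9 tall, upright): at (33, 0, 18) in the holder frame, on the bed surface. The pin is on the centre line, locked by hand anywhere within 7 to the front or rear (holder x) of this point: different each time and not reported, so find it by feel (or see it). It does not give. Axes as the holder.
- clamp (a joint): Clamp arm's hinge, at (68, 0, 40) in the holder frame, axis along its y. 0 = upright; grows as the arm swings to holder -x and down; 1.57 rad = level, foot on the blade (limit 1.60). Starts at 0 to 0.35. Stiff: stays where left, 2 to 3 N at its end moves it. Bar 14 wide, 10 thick, reaching 62 from the hinge; a 12 mm round foot juts 17 from its front at 54 from the hinge.
- clamp_end (a point): On the clamp arm's back face (facing holder +x when upright, up when level), 58 from the hinge, 5 off the hinge line. Push here with closed fingers to swing the arm over.
- plain_blade: Blade of the same size with the same finger block but a straight end without notch, loose on the bench. Leave it.
- spacer_ring: Loose aluminium ring, 90 outside, 78 inside, 8 high, flat on the far side of the bench. Leave it.
- rotor_hub: Loose turned steel hub, 68 across its foot, 62 high, upright on the far side of the bench. Leave it.
There are look-alikes about, which are no part of the job. Leave any orange or red look-alike of the blade alone.

How it is judged:
On the way, in this order (a step that is already met when the one before it is completed fails the run):
1. the notched blade lies flat in the bed under the lips with the notch home on the pin (within 1.5 mm), pressed against the pin with at least 2 N for 0.2 s, the clamp still up (below 0.8 rad) (x of pin_c0 in the frame of notch_seat between -0.0015 and 0.0015 m and y of pin_c0 in the frame of notch_seat between -0.002 and 0.002 m and z of pin_c0 in the frame of notch_seat between 0.003 and 0.006 m and angle between the x axis of blade and the x axis of holder, either way round below 0.07 rad and angle between the z axis of blade and the z axis of holder, either way round below 0.03 rad and contact force between blade and pin_c0 above 2 N and value of joint clamp below 0.8 rad), for 0.2 s.
2. the clamp arm is down on the blade (beyond 1.48 rad) with the notch still home (x of pin_c0 in the frame of notch_seat between -0.0015 and 0.0015 m and y of pin_c0 in the frame of notch_seat between -0.002 and 0.002 m and z of pin_c0 in the frame of notch_seat between 0.003 and 0.006 m and angle between the x axis of blade and the x axis of holder, either way round below 0.07 rad and angle between the z axis of blade and the z axis of holder, either way round below 0.03 rad and value of joint clamp above 1.48 rad), for 0.2 s.
At the end, for the whole second after the job is handed in: The notched blade lies flat on the holder's bed (within 1.5 mm of it, tilt under 0.03 rad, in line within 0.07 rad), the seat of its notch within 1.5 mm lengthways and 2 mm sideways of the pin's axis, released and at rest, with the clamp arm down beyond 1.48 rad (all of step 2 and linear speed of blade below 0.01 m/s and contact force between the fingers and blade below 0.1 N); the robot touches nothing.
It fails at once if blade and locating pin pushed together with more than 12 N (contact force between blade and pin_c0 above 12 N).
It fails at once if the plain blade moved more than 15 mm (distance of plain_blade from where it was at the start of the episode above 0.015 m).
It fails at once if the spacer ring moved more than 15 mm (distance of spacer_ring from where it was at the start of the episode above 0.015 m).
It fails at once if the rotor hub moved more than 15 mm (distance of rotor_hub from where it was at the start of the episode above 0.015 m).
It also fails if it takes over 72 s, if anything falls off the work surface, if the arm or the gripper's body presses on something with over 40 N, if the wrist force passes 120 N, or if a joint passes its speed limit or range.

ROBOT

A 6-joint arm with a two-finger parallel gripper is mounted at the origin on the work surface. World frame = base frame: x ahead of the robot, y to its left, z up, the work surface at z = 0. Lengths are in m, angles in rad, forces in N, time in s.
With the tool pointing down it reaches from about 0.25 to 0.775 m from the base axis. Payload 4 kg.
Tool frame: the origin (TCP) lies at the very end of the fingers, on their centre line; the grasp point (between the pads) lies 19 mm behind it; z points along the fingers, y is the line along which they close (so a half turn about z gives the same grasp; the last joint's range is limited). The gripper opens to 94 mm and grips with 3 to 60 N. Pads are 16 mm wide; open, the fingers measure 119 mm over their backs; the gripper's body (75 mm by 177 mm) begins 78 mm behind the grasp point.
Start: joints at [1.102, 0.087, 1.371, -0, 1.684, -0.103], TCP at [0.197, 0.514, 0.206] pointing down, gripper open.
Joint ranges: [-3.1, 3.1], [-0.76, 2.03], [0.27, 2.55], [-1.08, 4.22], [0.17, 2.65], [-2.57, 2.57]. Speed limits (rad/s): [2.79, 2.79, 3.14, 3.14, 3.14, 3.14].

INTERFACE

Orientations are given as [roll, pitch, yaw] about the fixed x, y, z axes, in that order (R = Rz(yaw) Ry(pitch) Rx(roll)).
In Python, from bench import robot gives the robot as it stands. The module is installed in compiled form; this text tells all that it offers.
- The arm moves only by the tool move_arm, never from a script. Its argument "deltas" is one flat list of numbers, 7 for each row, row after row: the turn, a rotation vector about the tool's x, y, z in rad, then the shift along the tool's x, y, z in cm, then the closure, from -1 (fully open) to 1 (shut). A call has 1 to 8 rows; each row is the pose to reach, as a shift and turn from the pose commanded when the call began, along the tool's axes at that moment; what a row does not reach only later rows make up. A row lasts 1/10 s, in which the tool goes at most 50 mm and 8.59 degrees, less where a joint would pass 70% of its speed; a pose out of reach is approached as far as the arm can. A call with a gripper value outside its range is refused whole. The fingers move at their own pace and stop on an object; the grip force is fixed at half the most. Time passes only in rows, so rows that repeat a pose let the fingers close. It gives the time, the measured TCP pose, the force, the opening and the grip force at its end, in the units of the state.
- robot.get_obs(): the state, without advancing time (a new reading comes with each control period).
- robot.snapshot(name): name is "side" or "top"; returns a dict with "image" (420x560x3 uint8, red, green, blue), "depth" (420x560 float32, m along the optical axis (not along the pixel's ray), 0 where there is no reading), "fov_y" (degrees; the focal length in pixels is half the picture's height over the tangent of half this angle, whatever the lens; pixels are square), "cx", "cy" (the principal point, pixels), "origin" and "orientation" of the camera in the world. Camera axes: x right, y up, looking along -z (the intrinsics and any distortion apply to the point x, -y, -z); pixel columns grow to the right and rows downward; lengths in m; the calibration is good to about 2 mm. A picture is of the moment at which its call begins.
- robot.close_job(): hands the job in; it is judged then, once.
The state is a dict: "time": time; "joint_positions": joint angles; "qvel": joint speeds; "joint_torque": joint torques, N m; "tool_pos": TCP position; "ee_rot": TCP orientation; "wrist_force": force on the tool from outside, world axes, zero at the start; "wrist_torque": the same for the moment, N m; "width": finger opening in m; "finger_force": force on a finger pad.
Only numpy, scipy, OpenCV 4.12 (cv2) and the standard library are available. Lean on these libraries where they do the work, as an engineer would, in place of code of your own. Each camera call takes 0.05 s, during which the arm holds its last target. There are 200 camera calls.

## Working session

There is one attempt and no reset: what is moved stays moved. The work goes in short steps, Python scripts to look and compute and a tool call to move; the robot and the scene stay as the last step left them, time stands still between calls to the robot, and variables do not carry over. Pictures are saved under pics/ and viewed, at most 13 in all, crops included, and the job is handed in when it is done.

Besides the shell and the picture viewer there is one more tool, called in YAML: its name, and indented under it one key for each argument. move_arm: Moves the arm, as the interface text tells. Its arguments: {"type":"object","properties":{"deltas":{"type":"array","items":{"type":"number"}}},"required":["deltas"]}

```bash
mkdir -p pics
cat > h.py <<'E'
import numpy as np, cv2
from bench import robot
from scipy.spatial.transform import Rotation as R
def snap(n):
    s=robot.snapshot(n); np.savez(n+'.npz',**{k:np.array(v) for k,v in s.items()}); return s
def load(n): return dict(np.load(n+'.npz'))
def rot(s):
    o=np.array(s['orientation'])
    return o if o.shape==(3,3) else (R.from_euler('xyz',o) if o.size==3 else R.from_quat(o)).as_matrix()
def f(s): return s['image'].shape[0]/2/np.tan(np.radians(s['fov_y'])/2)
def ray(s,u,v): return rot(s)@np.array([(u-s['cx'])/f(s),-(v-s['cy'])/f(s),-1])
def pz(s,u,v,z):
    d=ray(s,u,v);o=np.array(s['origin']);return o+d*(z-o[2])/d[2]
def pd(s,u,v): return np.array(s['origin'])+ray(s,u,v)*s['depth'][int(v),int(u)]
def save(s,name,box=None,k=1):
    im=cv2.cvtColor(s['image'],cv2.COLOR_RGB2BGR)
    if box: im=im[box[1]:box[3],box[0]:box[2]]
    cv2.imwrite('pics/'+name,cv2.resize(im,None,fx=k,fy=k,interpolation=cv2.INTER_CUBIC))
E
python3 - <<'E'
from h import *
for n in('top','side'):
    s=snap(n);save(s,n+'1.png',None,1.4);print({k:v for k,v in s.items() if k not in('image','depth')})
print(robot.get_obs())
E
```

```text
{'fov_y': 54.58356249299412, 'cx': 285.50282509318487, 'cy': 210.26966928482065, 'origin': array([0.4254136 , 0.07549449, 1.09580298]), 'orientation': array([ 0.11034876, -0.02041667, -1.59905623])}
{'fov_y': 53.14401446508401, 'cx': 275.13380019188537, 'cy': 207.20064473302023, 'origin': array([ 0.29136752, -0.72118142,  0.69511825]), 'orientation': array([ 0.95491023,  0.01347575, -0.33816697])}
{'time': 0.1, 'joint_positions': array([ 1.10189048e+00,  8.79018483e-02,  1.37203217e+00, -2.80892277e-07,
        1.68363422e+00, -1.03106018e-01]), 'qvel': array([-0.00098981, -0.00386507, -0.00251863,  0.00181587,  0.00077166,
       -0.00017111]), 'joint_torque': array([ 2.83066780e-03, -3.41255307e+01, -3.03301442e+01,  7.20724580e-02,
        3.04915407e-02, -8.18601507e-05]), 'tool_pos': array([0.1965223 , 0.51317734, 0.20444589]), 'ee_rot': array([-3.13962753e+00, -2.03055864e-04,  2.77579259e+00]), 'wrist_force': array([ 1.21417088,  0.24042446, -1.81335906]), 'wrist_torque': array([-0.01040451,  0.02641282, -0.06404468]), 'finger_force': 0.0, 'width': 0.09429920491279656}
```

View pics/top1.png

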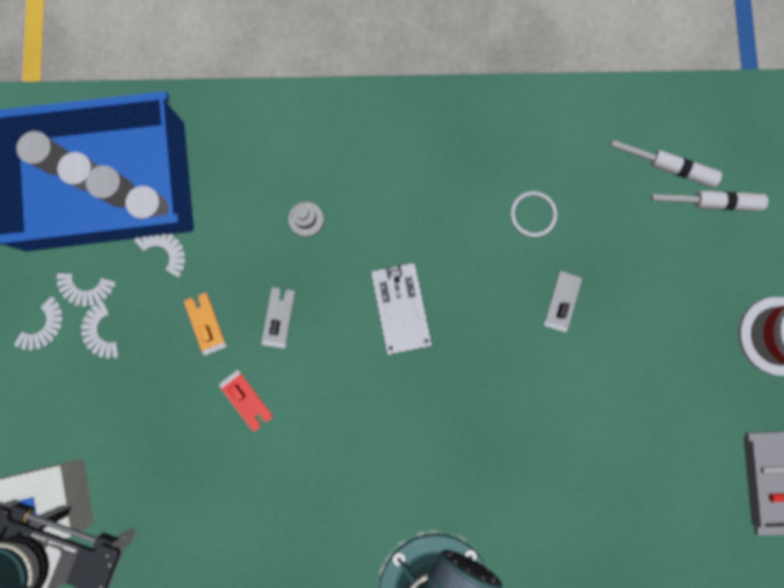

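View pics/side1.png

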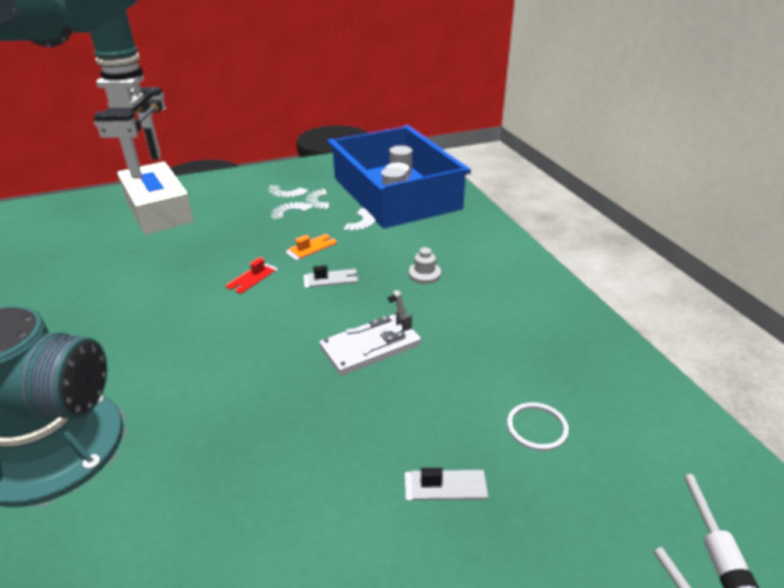

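Both views show four blade-like parts. In the top view (1.4x) they are: grey with a U-notch at (278,318), grey with a straight end at (563,302), orange at (205,323) and red at (245,401). The grey one at (278,318) fits, so I'll confirm it in an enlarged crop together with the holder.

Run:
```python
from h import *
s=load('top');save(s,'crop_top.png',(180,180,320,260),5.7)
s=load('side');save(s,'crop_side.png',(205,180,315,270),7)
```

```text
(no output)
```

View pics/crop_top.png

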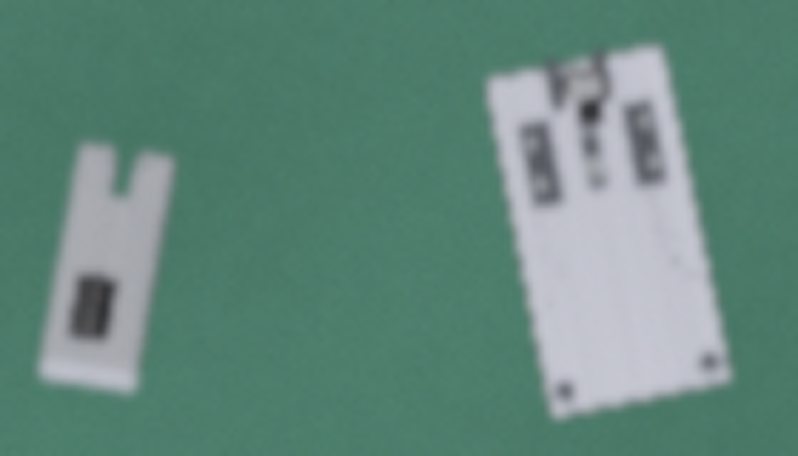

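View pics/crop_side.png

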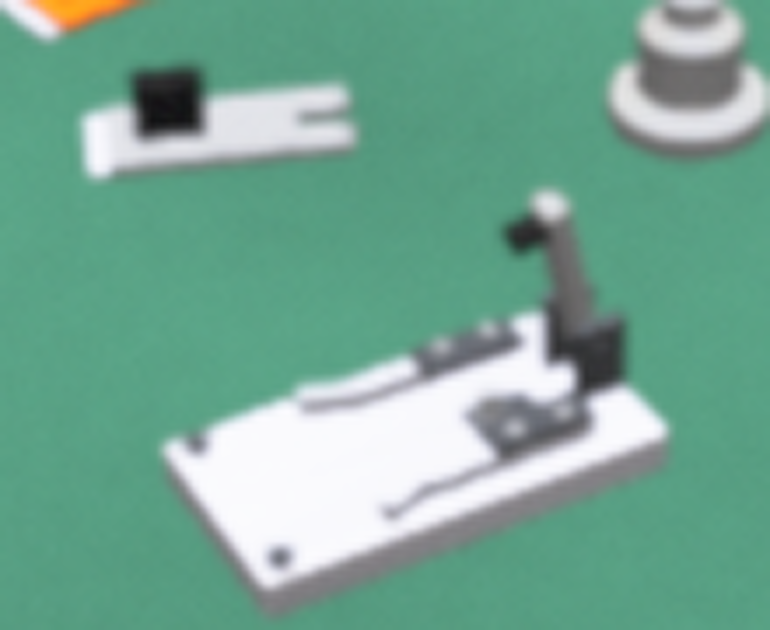

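The crop confirms it: the grey blade with the U-notch (crop (122,190)), its finger block at (93,308). The plain and coloured ones are left alone. The holder's corners are at (487,75), (662,45), (732,380) and (553,418), and its rear end is away from the robot. Next I fit the poses from both views.

```bash
cat > fit.py <<'E'
from h import *
def kab(m,w):
    m=np.array(m,float);w=np.array(w)[:,:2];a=m-m.mean(0);b=w-w.mean(0)
    th=np.arctan2((a[:,0]*b[:,1]-a[:,1]*b[:,0]).sum(),(a*b).sum())
    c,s=np.cos(th),np.sin(th);r=np.array([[c,-s],[s,c]]);t=w.mean(0)-r@m.mean(0)
    return t,th,(w-(m@r.T+t))*1e3
E
python3 - <<'E'
from fit import *
T=load('top');S=load('side')
ct=lambda p,z:pz(T,180+(p[0]+.5)/5.7-.5,180+(p[1]+.5)/5.7-.5,z)
cs=lambda p,z:pz(S,205+(p[0]+.5)/7-.5,180+(p[1]+.5)/7-.5,z)
np.set_printoptions(precision=4,suppress=True)
P=lambda n,r:print(n,r[0],round(r[1],4),r[2].round(1).tolist())
B=[(.055,.022),(.055,-.022),(-.055,-.022),(-.055,.022)]
P('blade top',kab(B,[ct(p,.005) for p in[(80,143),(175,154),(135,392),(38,378)]]))
g=[ct(p,.033) for p in[(82,276),(116,280),(106,340),(70,336)]];print('block',np.mean(g,0))
H=[(.08,.042),(.08,-.042),(-.08,-.042),(-.08,.042)]
P('holder top',kab(H,[ct(p,.018) for p in[(487,75),(662,45),(732,380),(553,418)]]))
P('holder side',kab(H[1:],[cs(p,.018) for p in[(668,433),(265,592),(163,447)]]))
P('blade side',kab([B[0],B[1],B[3]],[cs(p,.005) for p in[(347,85),(356,128),(82,118)]]))
print('block side top',np.mean([cs(p,.033) for p in[(132,72),(200,68),(204,76),(136,80)]],0))
# depth-based
for s,n in((T,'top'),(S,'side')):
    v,u=np.mgrid[0:420,0:560];d=s['depth']
    pts=np.array(s['origin'])+(np.stack([(u-s['cx'])/f(s),-(v-s['cy'])/f(s),-np.ones_like(d)],-1)*d[...,None])@rot(s).T
    x,y,z=pts[...,0],pts[...,1],pts[...,2]
    m=(abs(x-.47)<.12)&(abs(y-.08)<.09)&(d>0)
    bed=m&(z>.012)&(z<.024);print(n,'bench z',np.median(z[(abs(x-.3)<.05)&(abs(y-.1)<.05)]),'bed',np.median(z[bed]),'clamp z',np.sort(z[m])[-6:])
    k=m&(z>.06);print(pts[k][:12])
E
```

```text
blade top [0.5087 0.2839] -0.1733 [[0.5, 0.3], [1.7, -1.0], [-1.2, -0.5], [-1.1, 1.2]]
block [0.4876 0.2849 0.033 ]
holder top [0.5191 0.0487] 0.1678 [[1.7, 0.1], [-0.1, 0.3], [-0.3, -0.5], [-1.4, 0.0]]
holder side [0.5233 0.0499] 0.1767 [[-0.2, 0.4], [-0.4, -1.4], [0.6, 1.0]]
blade side [0.5152 0.2884] -0.0904 [[1.8, -5.3], [-0.4, 5.6], [-1.4, -0.2]]
block side top [0.4951 0.2926 0.033 ]
top bench z -0.0006468464330097179 bed 0.016911510381652284 clamp z [0.1001 0.1005 0.1006 0.1018 0.102  0.1025]
[[0.5842 0.0666 0.0628]
 [0.5823 0.0642 0.0753]
 [0.5814 0.0617 0.0805]
 [0.5796 0.0594 0.0916]
 [0.5789 0.057  0.0962]
 [0.5786 0.0545 0.0977]
 [0.5792 0.0668 0.0788]
 [0.576  0.0645 0.0998]
 [0.576  0.062  0.099 ]
 [0.5758 0.0596 0.1005]
 [0.5758 0.0571 0.0999]
 [0.5756 0.0546 0.1006]]
side bench z 0.0016888264564378641 bed 0.01967338342988101 clamp z [0.1019 0.1022 0.1028 0.1034 0.1041 0.1043]
[[0.5754 0.0603 0.1041]
 [0.5788 0.0624 0.1019]
 [0.5803 0.0595 0.1034]
 [0.5733 0.0617 0.1008]
 [0.5757 0.0611 0.1005]
 [0.5777 0.0595 0.1011]
 [0.58   0.0585 0.1012]
 [0.5807 0.0536 0.1043]
 [0.5738 0.0629 0.0968]
 [0.5743 0.0572 0.1005]
 [0.5761 0.055  0.1015]
 [0.578  0.0533 0.1022]]
```

```bash
cat > go.py <<'E'
import sys
from h import *
# usage: go.py x y z yaw -> tool deltas (rotvec rad, shift cm)
o=robot.get_obs();r0=R.from_euler('xyz',o['ee_rot'])
x,y,z,w=map(float,sys.argv[1:5])
rt=R.from_euler('xyz',[np.pi,0,w])
print('turn',(r0.inv()*rt).as_rotvec().round(4),'shift cm',(r0.inv().apply(np.array([x,y,z])-o['tool_pos'])*100).round(2),'t',o['time'])
E
python3 go.py .489 .287 .10 2.97
```

```text
turn [-0.0019 -0.0004 -0.1942] shift cm [-35.41 -10.64  10.46] t 0.1
```

move_arm:
  deltas: [0,0,-0.1,-5,-1.5,0,-0.2,0,0,-0.19,-10,-3,0,-0.2,0,0,-0.19,-15,-4.5,0,-0.2,0,0,-0.19,-20,-6,1,-0.2,0,0,-0.19,-25,-7.5,3,-0.2,0,0,-0.19,-30,-9,6,-0.2,0,0,-0.19,-35.4,-10.6,8,-0.2,0,0,-0.19,-35.4,-10.6,10.4,-0.2]

```text
time: 0.9
tool_pos: [0.493, 0.2866, 0.1029]
ee_rot: [3.139, 0.005, 2.964]
wrist_force: [-0.2, -0.2, 0.1]
width: 0.0566
finger_force: 0.0
```

move_arm:
  deltas: [0,0,0,0,0,0,-0.2,0,0,0,0,0,0,-0.2,0,0,0,0,0,0,-0.2,0,0,0,0,0,0,-0.2]

```text
time: 1.3
tool_pos: [0.4894, 0.2895, 0.1034]
ee_rot: [3.139, 0.002, 2.968]
wrist_force: [0.4, 0.5, -0.5]
width: 0.0564
finger_force: 0.0
```

```bash
python3 - <<'E'
from h import *
s=snap('side');save(s,'side2.png',(200,130,340,230),5.6)
s=snap('top')
E
python3 go.py .489 .287 .009 2.97
```

```text
turn [ 0.0018  0.0023 -0.0023] shift cm [ 0.02 -0.25  9.41] t 1.4
```

View pics/side2.png

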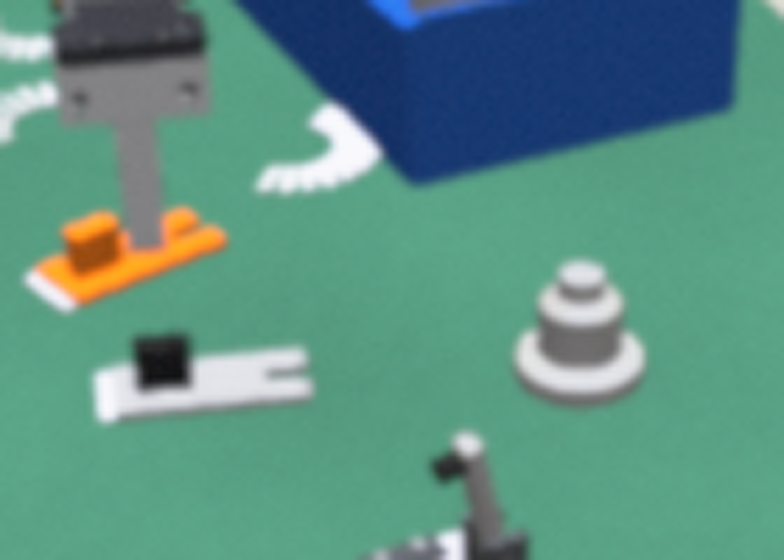

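The near fingertip is at crop (147,248) with the gripper 10 cm up. The blade's block is at (163,362), free and clear below it. I'll check the side calibration against the fingertip.

Run:
```python
from fit import *
np.set_printoptions(precision=4,suppress=True)
S=load('side');cs=lambda p,z:pz(S,200+(p[0]+.5)/5.6-.5,130+(p[1]+.5)/5.6-.5,z)
o=robot.get_obs();print(o['tool_pos'],'finger tip outer lower edge seen',cs((146,248),o['tool_pos'][2]))
print('block near bottom edge',cs((138,387),.005),cs((189,390),.005))
print('block near top edge',cs((136,340),.033),cs((188,337),.033))
print('blade corners',[cs(p,.005) for p in[(305,350),(312,386),(97,375)]])
B=[(.055,.022),(.055,-.022),(-.055,.022)]
print(kab(B,[cs(p,.005) for p in[(303,351),(312,383),(97,374)]]))
```

```text
[0.4894 0.2893 0.1032] finger tip outer lower edge seen [0.4863 0.2684 0.1032]
block near bottom edge [0.4803 0.295  0.005 ] [0.5048 0.2829 0.005 ]
block near top edge [0.4821 0.2966 0.033 ] [0.5081 0.2899 0.033 ]
blade corners [array([0.5729, 0.2981, 0.005 ]), array([0.5662, 0.2639, 0.005 ]), array([0.4627, 0.3137, 0.005 ])]
(array([0.5149, 0.2875]), np.float64(-0.1030540927223055), array([[-0.2341, -6.1769],
       [-0.2384,  6.5939],
       [ 0.4725, -0.417 ]]))
```

Run:
```python
from h import *
np.set_printoptions(precision=4,suppress=True)
import subprocess
for n in('top','side'):
    s=load(n)
    v,u=np.mgrid[0:420,0:560];d=s['depth']
    p=np.array(s['origin'])+(np.stack([(u-s['cx'])/f(s),-(v-s['cy'])/f(s),-np.ones_like(d)],-1)*d[...,None])@rot(s).T
    x,y,z=p[...,0],p[...,1],p[...,2]
    m=(abs(x-.49)<.04)&(abs(y-.29)<.03)&(d>0)&(z>.024)&(z<.045)
    print(n,m.sum(),p[m].mean(0),p[m].min(0),p[m].max(0))
    dark=(s['image'].max(-1)<70)&(abs(x-.49)<.04)&(abs(y-.29)<.035)&(z<.06)
    print('dark',dark.sum(),p[dark].mean(0),p[dark].min(0),p[dark].max(0))
    m=(abs(x-.48)<.03)&(y>.22)&(y<.29)&(z>.098)&(z<.125)&(d>0)
    print('finger',m.sum(),p[m].mean(0) if m.any() else '',p[m].min(0) if m.any() else '',p[m].max(0) if m.any() else '')
```

```text
<stdin>:10: RuntimeWarning: Mean of empty slice.
  ret = um.true_divide(
Traceback (most recent call last):
ValueError: zero-size array to reduction operation minimum which has no identity
```

Run:
```python
from h import *
np.set_printoptions(precision=4,suppress=True)
s=load('side')
v,u=np.mgrid[0:420,0:560];d=s['depth']
p=np.array(s['origin'])+(np.stack([(u-s['cx'])/f(s),-(v-s['cy'])/f(s),-np.ones_like(d)],-1)*d[...,None])@rot(s).T
x,y,z=p[...,0],p[...,1],p[...,2]
def q(t,m): print(t,m.sum(),p[m].mean(0),np.percentile(p[m],[5,95],axis=0)) if m.any() else print(t,0)
near=(abs(x-.49)<.05)&(abs(y-.29)<.06)&(d>0)
q('block',near&(z>.012)&(z<.045)); q('finger',near&(z>.09)&(z<.13))
q('blockTop',near&(z>.03)&(z<.045))
q('bench by blade',(abs(x-.49)<.05)&(abs(y-.23)<.02)&(d>0))
```

```text
block 94 [0.4927 0.2826 0.0262] [[0.4797 0.2779 0.0136]
 [0.5065 0.2922 0.0353]]
finger 46 [0.4842 0.2539 0.1199] [[0.476  0.2475 0.1071]
 [0.4923 0.2597 0.1291]]
blockTop 37 [0.4926 0.2848 0.0341] [[0.4812 0.2775 0.0318]
 [0.5053 0.2933 0.036 ]]
bench by blade 2266 [0.4896 0.2292 0.3444] [[0.4526 0.2115 0.0015]
 [0.5317 0.2488 0.4958]]
```

move_arm:
  deltas: [0,0,0,-0.2,-0.3,3,-0.2,0,0,0,-0.2,-0.3,6,-0.2,0,0,0,-0.2,-0.3,8,-0.2,0,0,0,-0.2,-0.3,9.3,-0.2,0,0,0,-0.2,-0.3,9.3,-0.2,0,0,0,-0.2,-0.3,9.3,-0.2]

```text
time: 2.0
tool_pos: [0.4913, 0.2853, 0.0095]
ee_rot: [3.141, 0.001, 2.966]
wrist_force: [0.9, -0.6, 0.4]
width: 0.0564
finger_force: 0.0
```

move_arm:
  deltas: [0,0,0,0,0,0,1,0,0,0,0,0,0,1,0,0,0,0,0,0,1,0,0,0,0,0,0,1,0,0,0,0,0,0,1,0,0,0,0,0,0,1,0,0,0,0,0,0,1,0,0,0,0,0,0,1]

```text
time: 2.8
tool_pos: [0.491, 0.285, 0.0087]
ee_rot: [3.141, 0.0, 2.966]
wrist_force: [-0.3, 0.6, 1.0]
width: 0.0137
finger_force: 30.0
```

move_arm:
  deltas: [0,0,0,0,0,-1,1,0,0,0,0,0,-3,1,0,0,0,0,0,-6,1,0,0,0,0,0,-8,1,0,0,0,0,0,-8,1,0,0,0,0,0,-8,1]

```text
time: 3.4
tool_pos: [0.4907, 0.2845, 0.0883]
ee_rot: [-3.141, -0.0, 2.966]
wrist_force: [-0.9, 0.2, -3.0]
width: 0.0138
finger_force: 30.0
```

```bash
python3 go.py .4274 .0327 .06 -2.9696; python3 -c "
from h import *
o=robot.get_obs();print(o['tool_pos'],o['ee_rot'],o['wrist_force'],o['width'])"
```

```text
turn [-2.000e-04 -1.000e-04 -3.479e-01] shift cm [  1.82 -25.9    2.84] t 3.4
[0.49066291 0.2844932  0.08829638] [-3.14137702e+00 -6.81463240e-05  2.96569547e+00] [-0.87053886  0.22915031 -2.99904645] 0.013753317112065361
```

move_arm:
  deltas: [0,0,-0.04,0.3,-3,0,1,0,0,-0.1,0.6,-7,0,1,0,0,-0.15,0.9,-11.5,0,1,0,0,-0.2,1.2,-16,0,1,0,0,-0.26,1.5,-20,0,1,0,0,-0.32,1.7,-23.5,1,1,0,0,-0.348,1.8,-25.9,2,1,0,0,-0.348,1.8,-25.9,2.8,1]

```text
time: 4.2
tool_pos: [0.4254, 0.0306, 0.0579]
ee_rot: [-3.142, -0.005, -2.973]
wrist_force: [-0.3, 0.1, -1.6]
width: 0.0138
finger_force: 30.0
```

move_arm:
  deltas: [0,0,0,0,0,0,1,0,0,0,0,0,0,1,0,0,0,0,0,0,1,0,0,0,0,0,0,1]

```text
time: 4.6
tool_pos: [0.4283, 0.0336, 0.0608]
ee_rot: [3.142, 0.001, -2.968]
wrist_force: [-0.4, 0.3, -1.3]
width: 0.0138
finger_force: 30.0
```

```bash
python3 - <<'E'
from h import *
s=snap('side');save(s,'side3.png',(205,180,315,270),7)
s=snap('top')
E
python3 go.py .4274 .0327 .0267 -2.9696
```

```text
turn [-0.      0.0008  0.0013] shift cm [ 0.1  -0.06  3.41] t 4.7
```

View pics/side3.png

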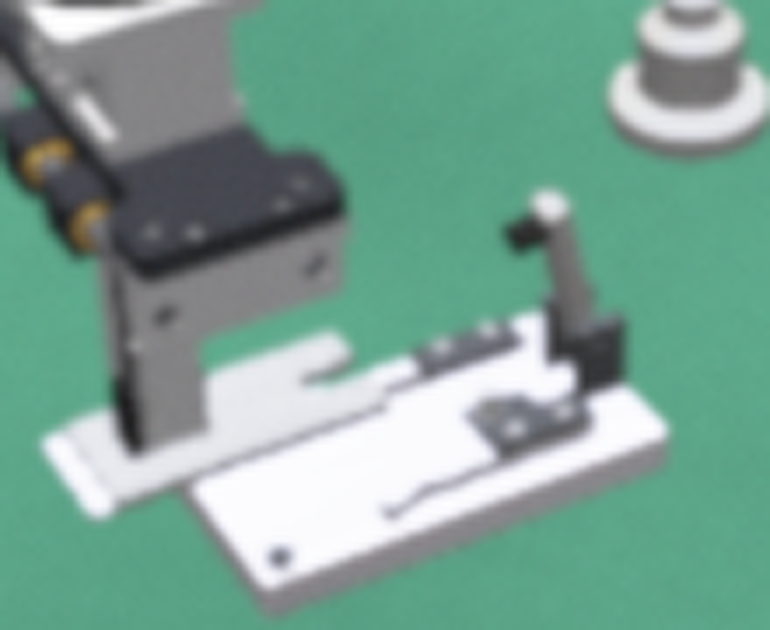

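The held blade hovers level over the front of the holder, its notched end at crop (340,360). I'll use its visible corners to check the side camera's bias against the TCP.

Run:
```python
from fit import *
np.set_printoptions(precision=4,suppress=True)
S=load('side');T=load('top');cs=lambda p,z:pz(S,205+(p[0]+.5)/7-.5,180+(p[1]+.5)/7-.5,z)
o=robot.get_obs();z=o['tool_pos'][2]-.0087+.005
B=[(.055,.022),(-.055,-.022),(-.055,.022)]
print('blade seen',kab(B,[cs(p,z) for p in[(336,332),(100,517),(42,440)]]))
print('blade by tcp',o['tool_pos'][:2]+.02*np.array([np.cos(.1725),np.sin(.1725)]))
for n,s in(('top',T),('side',S)):
    v,u=np.mgrid[0:420,0:560];d=s['depth']
    p=np.array(s['origin'])+(np.stack([(u-s['cx'])/f(s),-(v-s['cy'])/f(s),-np.ones_like(d)],-1)*d[...,None])@rot(s).T
    c,sn=np.cos(.172),np.sin(.172);q=p-np.array([.521,.049,0]);a=q[...,0]*c+q[...,1]*sn;b=-q[...,0]*sn+q[...,1]*c;zz=p[...,2]
    near=(abs(a)<.2)&(abs(b)<.1)&(d>0)
    m=near&(zz>.048)&(zz<.065)&(a>-.06)&(a<.02);print(n,'blade front a max',np.percentile(a[m],99),'b',np.percentile(b[m],[1,99]),m.sum())
    m=near&(zz>.011)&(zz<.03)&(a>-.0)
    print('  holder a max',np.percentile(a[m],99.5),'b',np.percentile(b[m],[1,99]))
    m=near&(zz>.011)&(zz<.03)&(a>.065);print('  rear b',np.percentile(b[m],[1,99]));m=near&(zz>.011)&(zz<.03)&(a<-.03);print('  front a,b',np.percentile(a[m],1),np.percentile(b[m],[1,99]))
    m=near&(zz>.055)&(a>.02);print('  clamp a,b',a[m].mean(),np.percentile(b[m],[5,95]),m.sum())
```

```text
blade seen (array([0.4512, 0.0386]), np.float64(0.20311959049973968), array([[ 1.4289,  0.5541],
       [-0.4031, -1.1968],
       [-1.0258,  0.6427]]))
blade by tcp [0.4479 0.0369]
top blade front a max -0.02131033683139117 b [-0.0196  0.0233] 61
  holder a max 0.07695302024854536 b [-0.0404  0.0418]
  rear b [-0.0406  0.0412]
  front a,b -0.06374676593747901 [-0.0406  0.0347]
  clamp a,b 0.049718474907479944 [-0.0052  0.007 ] 55
side blade front a max -0.01725657410657325 b [-0.023   0.0225] 220
  holder a max 0.08201123322759084 b [-0.0442  0.0349]
  rear b [-0.0441  0.0391]
  front a,b -0.07741527617958258 [-0.0443  0.0157]
  clamp a,b 0.05739141896054306 [-0.0096  0.003 ] 112
```

move_arm:
  deltas: [0,0,0,0,-0.15,1.5,1,0,0,0,0,-0.15,2.5,1,0,0,0,0,-0.15,3.2,1,0,0,0,0,-0.15,3.2,1,0,0,0,0,-0.15,3.2,1]

```text
time: 5.2
tool_pos: [0.4281, 0.0314, 0.0285]
ee_rot: [3.141, -0.0, -2.969]
wrist_force: [0.6, 0.0, -1.9]
width: 0.0139
finger_force: 30.0
```

move_arm:
  deltas: [0,0,0,0,0,0.15,1,0,0,0,0,0,0.15,1,0,0,0,0,0,0.15,1]

```text
time: 5.5
tool_pos: [0.4282, 0.0314, 0.0272]
ee_rot: [-3.142, 0.0, -2.969]
wrist_force: [0.4, -0.5, -1.2]
width: 0.0138
finger_force: 30.0
```

move_arm:
  deltas: [0,0,0,0,0,0.05,1,0,0,0,0,0,0.05,1,0,0,0,0,0,0.05,1]

```text
time: 5.8
tool_pos: [0.4283, 0.0314, 0.0267]
ee_rot: [-3.142, 0.0, -2.969]
wrist_force: [-1.1, 0.1, -0.8]
width: 0.0139
finger_force: 30.0
```

move_arm:
  deltas: [0,0,0,0,0,0.05,1,0,0,0,0,0,0.05,1,0,0,0,0,0,0.05,1]

```text
time: 6.1
tool_pos: [0.4285, 0.0314, 0.0266]
ee_rot: [-3.141, 0.001, -2.969]
wrist_force: [-1.0, -0.1, 2.7]
width: 0.0139
finger_force: 30.0
```

move_arm:
  deltas: [0,0,0,-0.4,0,0,1,0,0,0,-0.8,0,0,1,0,0,0,-1.2,0,0,1,0,0,0,-1.6,0,0,1,0,0,0,-2,0,0,1,0,0,0,-2,0,0,1]

```text
time: 6.7
tool_pos: [0.4492, 0.0349, 0.0267]
ee_rot: [-3.141, 0.002, -2.969]
wrist_force: [0.9, -0.1, 4.8]
width: 0.0138
finger_force: 30.0
```

Run:
```python
from h import *
np.set_printoptions(precision=4,suppress=True)
fs=[]
for n in('top','side'):
    s=snap(n);fs.append(robot.get_obs()['wrist_force'])
    v,u=np.mgrid[0:420,0:560];d=s['depth']
    p=np.array(s['origin'])+(np.stack([(u-s['cx'])/f(s),-(v-s['cy'])/f(s),-np.ones_like(d)],-1)*d[...,None])@rot(s).T
    if n=='side': save(s,'side4.png',(225,200,315,265),8.5)
print(fs,robot.get_obs()['wrist_torque'])
```

```text
[array([ 1.259 , -0.6547,  6.0364]), array([0.7378, 0.6994, 4.7843])] [ 0.1069 -0.2091  0.035 ]
```

View pics/side4.png

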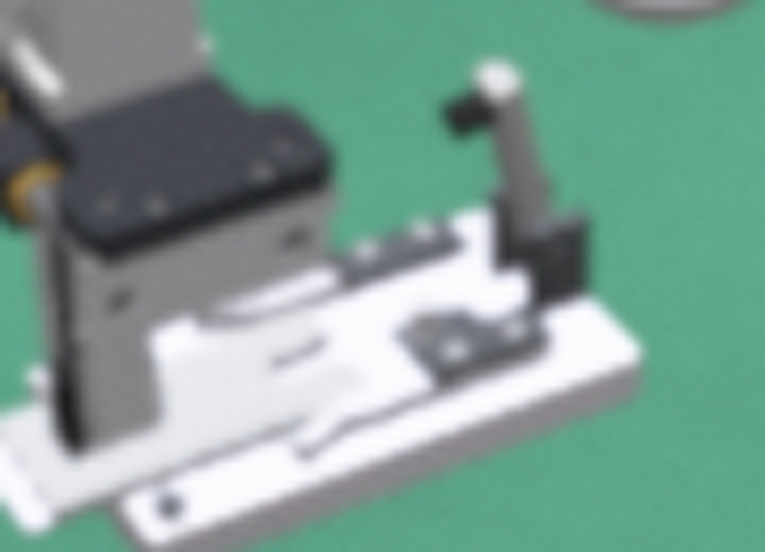

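The blade lies flat with its notched end between the flared cheek mouths, around crop (330,360). It is centred and the side forces are small, so I keep sliding.

move_arm:
  deltas: [0,0,0,-0.4,0,-0.03,1,0,0,0,-0.8,0,-0.03,1,0,0,0,-1.2,0,-0.03,1,0,0,0,-1.6,0,-0.03,1,0,0,0,-1.6,0,-0.03,1,0,0,0,-1.6,0,-0.03,1]

```text
time: 7.4
tool_pos: [0.4642, 0.0376, 0.0267]
ee_rot: [-3.141, 0.001, -2.969]
wrist_force: [0.7, 0.5, 6.0]
width: 0.0138
finger_force: 30.0
```

move_arm:
  deltas: [0,0,0,-0.3,0,-0.03,1,0,0,0,-0.6,0,-0.03,1,0,0,0,-0.9,0,-0.03,1,0,0,0,-1.2,0,-0.03,1,0,0,0,-1.2,0,-0.03,1]

```text
time: 7.9
tool_pos: [0.4757, 0.0396, 0.0267]
ee_rot: [3.142, 0.0, -2.969]
wrist_force: [0.8, -0.5, 4.0]
width: 0.014
finger_force: 30.0
```

move_arm:
  deltas: [0,0,0,-0.2,0,0,1,0,0,0,-0.4,0,0,1,0,0,0,-0.6,0,0,1,0,0,0,-0.6,0,0,1]

```text
time: 8.3
tool_pos: [0.4813, 0.0407, 0.0267]
ee_rot: [3.141, 0.0, -2.969]
wrist_force: [-0.4, -0.2, 5.8]
width: 0.0139
finger_force: 30.0
```

Run:
```python
from h import *
a=np.mean([snap('top')['image'].astype(float) for _ in range(5)],0)
b=np.mean([snap('side')['image'].astype(float) for _ in range(5)],0)
T=load('top');S=load('side');print(robot.get_obs()['wrist_force'])
def c(im,u,v,w,h,k): return cv2.resize(im[v:v+h,u:u+w,::-1].clip(0,255).astype(np.uint8),None,fx=k,fy=k,interpolation=cv2.INTER_CUBIC)
A=c(a,262,184,40,45,10);B=c(b,262,205,50,38,8)
B=c(b,260,205,40,45,10)
cv2.imwrite('pics/pin.png',np.hstack([A,B]))
```

```text
[-0.32415823 -0.0487434   5.38167493]
```

View pics/pin.png

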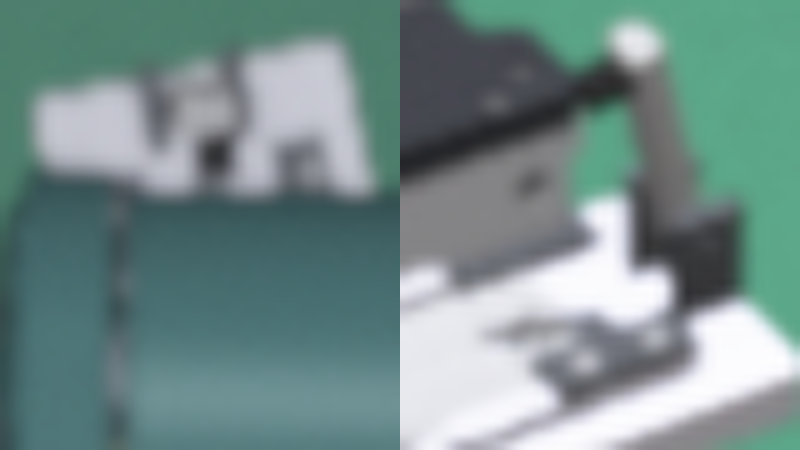

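In the side half the notch slot shows at (490–570,325), with a grey pin-like spot about (555,315) beside the near lip. The top view is hidden by the wrist. I'll turn these, and the spots from the first crops, into holder coordinates for a rough pin position.

Run:
```python
from h import *
np.set_printoptions(precision=1,suppress=True)
T=load('top');S=load('side')
ct=lambda p,z:pz(T,180+(p[0]+.5)/5.7-.5,180+(p[1]+.5)/5.7-.5,z)
cs=lambda p,z:pz(S,205+(p[0]+.5)/7-.5,180+(p[1]+.5)/7-.5,z)
cp=lambda p,z:pz(S,260+(p[0]-400+.5)/10-.5,205+(p[1]+.5)/10-.5,z)
def hf(w):
    q=w[:2]-np.array([.521,.049]);c,s=np.cos(.172),np.sin(.172);return np.array([q[0]*c+q[1]*s,-q[0]*s+q[1]*c])*1e3
for n,w in {'top lipL front':ct((548,205),.0295),'top lipR front':ct((650,183),.0295),'lipL rear':ct((533,125),.0295),'lipR rear':ct((635,105),.0295),
 'top spot low':ct((598,182),.027),'top spot hi':ct((590,148),.027),'side bulge c':cs((490,402),.027),
 'side near lip front-inner':cs((480,418),.0295),'far lip front':cs((418,352),.0295),
 'notch bottom now':cp((492,330),.023),'grey spot':cp((555,315),.027),'hinge block front':cp((690,300),.018)}.items(): print(n,hf(w))
print('tcp',hf(robot.get_obs()['tool_pos']))
```

```text
top lipL front [13.2 25.6]
top lipR front [ 13.9 -22.6]
lipL rear [51.1 25.1]
lipR rear [ 51.  -23.1]
top spot low [19.4  0.8]
top spot hi [35.7  1.3]
side bulge c [30.8 -3.2]
side near lip front-inner [ 22.  -11.9]
far lip front [20.7 32.3]
notch bottom now [19.4  6.5]
grey spot [33.7 -0.5]
hinge block front [71.8 -2.9]
tcp [-40.5  -1.5]
```

move_arm:
  deltas: [0,0,0,-0.1,0,-0.02,1,0,0,0,-0.2,0,-0.02,1,0,0,0,-0.3,0,-0.02,1,0,0,0,-0.4,0,-0.02,1,0,0,0,-0.5,0,-0.02,1,0,0,0,-0.5,0,-0.02,1]

```text
time: 9.4
tool_pos: [0.4864, 0.0415, 0.0267]
ee_rot: [3.141, 0.0, -2.969]
wrist_force: [0.3, 0.0, 4.7]
width: 0.0135
finger_force: 30.0
```

Run:
```python
from h import *
b=[];F=[]
for _ in range(8): b.append(snap('side')['image'].astype(float));F.append(robot.get_obs()['wrist_force'])
print(np.mean(F,0),np.std(F,0),robot.get_obs()['tool_pos'])
im=np.mean(b,0)[228:250,268:306,::-1].clip(0,255).astype(np.uint8)
im=cv2.resize(im,None,fx=20,fy=20,interpolation=cv2.INTER_CUBIC)
im=cv2.convertScaleAbs(im,alpha=1.6,beta=-140)
cv2.imwrite('pics/pin2.png',im)
```

```text
[-0.18290364  0.25487056  3.42234814] [0.58712327 0.35971662 0.64816041] [0.48633861 0.04153137 0.0266643 ]
```

View pics/pin2.png

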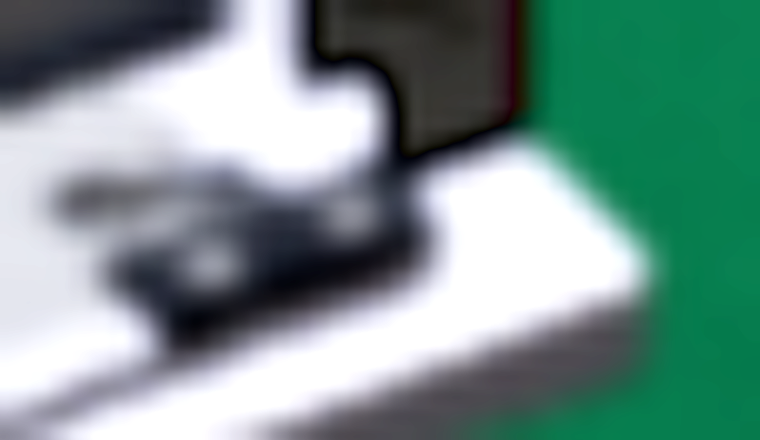

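The notch bottom is at about (60,195) and the pin's lit side begins near (140,210). That is roughly 4 px, or 8–11 mm of travel left. I advance 4 mm, then feel in small steps.

move_arm:
  deltas: [0,0,0,-0.1,0,0,1,0,0,0,-0.2,0,0,1,0,0,0,-0.3,0,0,1,0,0,0,-0.4,0,0,1,0,0,0,-0.4,0,0,1,0,0,0,-0.4,0,0,1]

```text
time: 10.4
tool_pos: [0.4903, 0.0422, 0.0267]
ee_rot: [3.141, 0.0, -2.969]
wrist_force: [-0.7, -0.6, 3.1]
width: 0.0137
finger_force: 30.0
```

move_arm:
  deltas: [0,0,0,-0.05,0,0,1,0,0,0,-0.05,0,0,1,0,0,0,-0.05,0,0,1]

```text
time: 10.7
tool_pos: [0.4906, 0.0423, 0.0267]
ee_rot: [3.141, -0.0, -2.969]
wrist_force: [-0.2, -0.5, 1.8]
width: 0.0136
finger_force: 30.0
```

move_arm:
  deltas: [0,0,0,-0.04,0,0.01,1,0,0,0,-0.07,0,0.01,1,0,0,0,-0.07,0,0.01,1,0,0,0,-0.07,0,0.01,1]

```text
time: 11.1
tool_pos: [0.4914, 0.0424, 0.0267]
ee_rot: [3.141, 0.0, -2.969]
wrist_force: [0.2, 0.0, 2.0]
width: 0.0136
finger_force: 30.0
```

move_arm:
  deltas: [0,0,0,-0.04,0,0,1,0,0,0,-0.07,0,0,1,0,0,0,-0.07,0,0,1,0,0,0,-0.07,0,0,1]

```text
time: 11.5
tool_pos: [0.4921, 0.0425, 0.0267]
ee_rot: [3.141, 0.0, -2.969]
wrist_force: [0.2, -0.6, 3.1]
width: 0.0138
finger_force: 30.0
```

move_arm:
  deltas: [0,0,0,-0.04,0,0,1,0,0,0,-0.07,0,0,1,0,0,0,-0.07,0,0,1,0,0,0,-0.07,0,0,1]

```text
time: 11.9
tool_pos: [0.4928, 0.0427, 0.0267]
ee_rot: [3.141, 0.0, -2.969]
wrist_force: [-0.6, -0.2, 2.7]
width: 0.0139
finger_force: 30.0
```

move_arm:
  deltas: [0,0,0,-0.04,0,0,1,0,0,0,-0.07,0,0,1,0,0,0,-0.07,0,0,1,0,0,0,-0.07,0,0,1]

```text
time: 12.3
tool_pos: [0.4934, 0.0427, 0.0267]
ee_rot: [3.142, 0.0, -2.969]
wrist_force: [0.5, -0.9, 1.9]
width: 0.0137
finger_force: 30.0
```

move_arm:
  deltas: [0,0,0,-0.04,0,0,1,0,0,0,-0.07,0,0,1,0,0,0,-0.07,0,0,1,0,0,0,-0.07,0,0,1]

```text
time: 12.7
tool_pos: [0.4941, 0.0429, 0.0267]
ee_rot: [3.142, 0.0, -2.969]
wrist_force: [-0.7, -0.8, 2.6]
width: 0.0137
finger_force: 30.0
```

move_arm:
  deltas: [0,0,0,-0.04,0,0,1,0,0,0,-0.07,0,0,1,0,0,0,-0.07,0,0,1,0,0,0,-0.07,0,0,1]

```text
time: 13.1
tool_pos: [0.4947, 0.043, 0.0267]
ee_rot: [3.142, -0.0, -2.969]
wrist_force: [-1.3, -1.0, 3.2]
width: 0.0138
finger_force: 30.0
```

move_arm:
  deltas: [0,0,0,-0.03,0,0,1,0,0,0,-0.05,0,0,1,0,0,0,-0.05,0,0,1,0,0,0,-0.05,0,0,1]

```text
time: 13.5
tool_pos: [0.4948, 0.043, 0.0267]
ee_rot: [3.142, -0.001, -2.969]
wrist_force: [-4.7, -0.8, 5.5]
width: 0.0135
finger_force: 30.0
```

Run:
```python
from h import *
F=[]
for _ in range(8): snap('side');F.append(robot.get_obs()['wrist_force'])
print(np.mean(F,0),robot.get_obs()['tool_pos'],robot.get_obs()['time'])
```

```text
[-3.64663043 -0.53625014  5.13727666] [0.4947693  0.04298559 0.02668824] 13.9
```

move_arm:
  deltas: [0,0,0,-0.02,0,0,1,0,0,0,-0.02,0,0,1,0,0,0,-0.02,0,0,1,0,0,0,-0.02,0,0,1]

```text
time: 14.3
tool_pos: [0.4948, 0.043, 0.0267]
ee_rot: [3.142, -0.001, -2.969]
wrist_force: [-3.9, -1.0, 4.9]
width: 0.0134
finger_force: 30.0
```

Run:
```python
from h import *
F=[]
for _ in range(8): snap('side');F.append(robot.get_obs()['wrist_force'])
print(np.mean(F,0),robot.get_obs()['tool_pos'],robot.get_obs()['time'])
```

```text
[-4.54426227 -0.81215629  5.40177207] [0.49479551 0.04299931 0.02665047] 14.7
```

Contact: the forward push rises to about 4.5 N and the tool has stopped. The tool position puts the pin at holder x ≈ 30, inside the slot range. Now I unload and release.

move_arm:
  deltas: [0,0,0,0.02,0,-0.04,1,0,0,0,0.02,0,-0.04,1,0,0,0,0.02,0,-0.04,0.4,0,0,0,0.02,0,-0.04,0.4,0,0,0,0.02,0,-0.04,0.4,0,0,0,0.02,0,-0.04,0.4]

```text
time: 15.3
tool_pos: [0.4956, 0.0432, 0.027]
ee_rot: [3.141, 0.001, -2.969]
wrist_force: [1.1, -0.2, -0.8]
width: 0.0284
finger_force: 0.0
```

move_arm:
  deltas: [0,0,0,0,0,-0.5,0.4,0,0,0,0,0,-1.5,0.4,0,0,0,0,0,-3.5,0.4,0,0,0,0,0,-7,0.4,0,0,0,0,0,-11,1,0,0,0,0,0,-11,1,0,0,0,0,0,-11,1]

```text
time: 16.0
tool_pos: [0.4964, 0.0431, 0.1392]
ee_rot: [-3.141, 0.004, -2.969]
wrist_force: [-0.2, -0.9, -0.8]
width: 0.0074
finger_force: 0.0
```

```bash
python3 - <<'E'
from h import *
s=snap('side');save(s,'rel.png',(225,180,320,265),8)
v,u=np.mgrid[0:420,0:560]
for n in('side','top'):
    s=snap(n);d=s['depth'];p=np.array(s['origin'])+(np.stack([(u-s['cx'])/f(s),-(v-s['cy'])/f(s),-np.ones_like(d)],-1)*d[...,None])@rot(s).T
    q=p-np.array([.521,.049,0]);c,sn=np.cos(.172),np.sin(.172);a=q[...,0]*c+q[...,1]*sn;b=-q[...,0]*sn+q[...,1]*c;z=p[...,2]
    for lo in(.045,.055,.065,.075,.085,.095):
        m=(a>.02)&(a<.1)&(abs(b)<.02)&(d>0)&(z>lo)&(z<lo+.01)
        if m.any(): print(n,lo,m.sum(),'a',np.percentile(a[m],[5,50,95]).round(4),'b',np.median(b[m]).round(4))
E
python3 go.py .60 .0627 .15 -2.9696
```

```text
side 0.045 44 a [0.0616 0.069  0.0806] b -0.0134
side 0.055 18 a [0.0618 0.0643 0.0713] b -0.0061
side 0.065 14 a [0.0591 0.0609 0.0664] b -0.0064
side 0.075 17 a [0.0579 0.0604 0.0671] b -0.0069
side 0.085 27 a [0.0431 0.0525 0.0644] b -0.0064
side 0.095 35 a [0.0431 0.0538 0.0608] b -0.0039
turn [ 0.0006 -0.0026  0.0002] shift cm [-10.75   0.12  -1.46] t 16.15
```

View pics/rel.png

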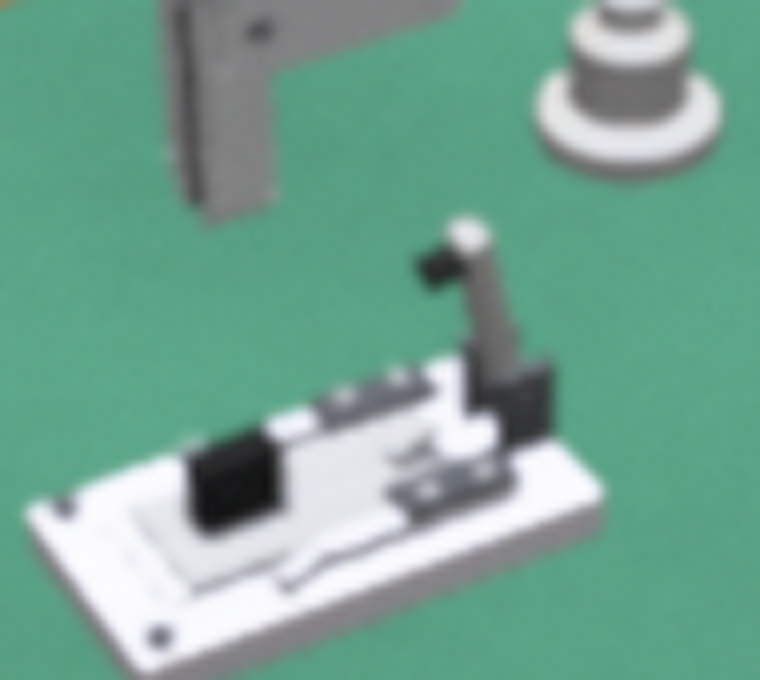

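The released blade lies flat under the lips. The notch is at the pin at crop (415,450), the block is at (235,480), and the clamp is tilted slightly forward with its tip at (468,237). Next I go behind the clamp with closed fingers.

move_arm:
  deltas: [0,0,0,-3,0,-1,1,0,0,0,-7,0,-1,1,0,0,0,-10.5,0,-1,1,0,0,0,-12.5,0,0,1,0,0,0,-12.5,0,2,1,0,0,0,-12.5,0,4.9,1,0,0,0,-12.5,0,4.9,1,0,0,0,-12.5,0,4.9,1]

```text
time: 16.95
tool_pos: [0.6172, 0.0645, 0.0863]
ee_rot: [3.141, -0.004, -2.969]
wrist_force: [0.3, -0.6, 0.9]
width: 0.0002
finger_force: 0.0
```

Run:
```python
from h import *
o=robot.get_obs();t=o['tool_pos'];c,s=np.cos(.172),np.sin(.172);q=t[:2]-[.521,.049]
a=(q[0]*c+q[1]*s)*1e3;b=(-q[0]*s+q[1]*c)*1e3;z=t[2]*1e3;print('a b z',a,b,z,o['ee_rot'],o['wrist_force'])
for th in (0,.1,.2,.35,.5,.65,.8,.95,1.1,1.25,1.4,1.5,1.57,1.6):
    C=np.array([68,40])+50*np.array([-np.sin(th),np.cos(th)])+5*np.array([np.cos(th),np.sin(th)])
    print(th,'tool x cm',round((a-C[0]-8)/10,2),'z cm',round((z-C[1])/10,2))
```

```text
a b z 97.41109477914024 -1.2381315134825168 86.32208074602707 [ 3.14085941 -0.00409512 -2.96942191] [ 0.2759314  -0.59782112  0.89567832]
0 tool x cm 1.64 z cm -0.37
0.1 tool x cm 2.14 z cm -0.39
0.2 tool x cm 2.64 z cm -0.37
0.35 tool x cm 3.39 z cm -0.24
0.5 tool x cm 4.1 z cm 0.0
0.65 tool x cm 4.77 z cm 0.35
0.8 tool x cm 5.38 z cm 0.79
0.95 tool x cm 5.92 z cm 1.32
1.1 tool x cm 6.37 z cm 1.92
1.25 tool x cm 6.73 z cm 2.58
1.4 tool x cm 6.98 z cm 3.29
1.5 tool x cm 7.09 z cm 3.78
1.57 tool x cm 7.14 z cm 4.13
1.6 tool x cm 7.15 z cm 4.28
```

move_arm:
  deltas: [0,0,0,0.8,0,-0.3,1,0,0,0,1.6,0,-0.3,1,0,0,0,2.1,0,-0.3,1,0,0,0,2.6,0,-0.3,1,0,0,0,3,0,-0.3,1,0,0,0,3.4,0,-0.2,1,0,0,0,3.75,0,-0.1,1,0,0,0,4.1,0,0,1]

```text
time: 17.75
tool_pos: [0.5782, 0.0574, 0.0885]
ee_rot: [-3.141, 0.001, -2.969]
wrist_force: [2.8, 1.1, 1.1]
width: -0.0
finger_force: 1.1
```

Run:
```python
from h import *
s=snap('side');o=robot.get_obs();print(o['wrist_force'],o['tool_pos']);save(s,'clamp.png',(235,180,320,260),7)
```

```text
[1.08755468 0.22883383 0.99706322] [0.57746829 0.05734991 0.08806253]
```

View pics/clamp.png

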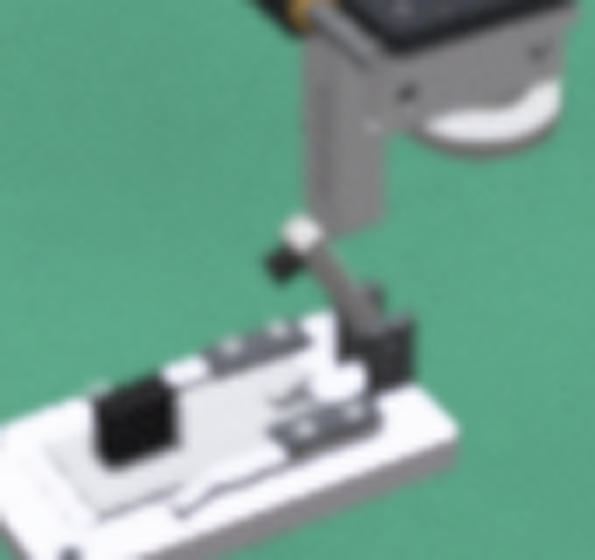

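The clamp is following, now at about 0.5 rad, with the fingertip behind its end at (330,230). I continue along the arc.

move_arm:
  deltas: [0,0,0,0.35,0,0.25,1,0,0,0,0.7,0,0.5,1,0,0,0,1,0,0.75,1,0,0,0,1.3,0,1,1,0,0,0,1.6,0,1.25,1,0,0,0,1.85,0,1.5,1,0,0,0,2.1,0,1.8,1,0,0,0,2.3,0,2.1,1]

```text
time: 18.6
tool_pos: [0.5552, 0.0535, 0.0667]
ee_rot: [3.141, -0.0, -2.969]
wrist_force: [0.3, -0.8, 2.6]
width: 0.0005
finger_force: 1.0
```

move_arm:
  deltas: [0,0,0,0.2,0,0.35,1,0,0,0,0.35,0,0.7,1,0,0,0,0.5,0,1,1,0,0,0,0.6,0,1.3,1,0,0,0,0.6,0,1.3,1,0,0,0,0.6,0,1.3,1]

```text
time: 19.2
tool_pos: [0.5487, 0.0525, 0.0535]
ee_rot: [3.141, -0.002, -2.969]
wrist_force: [0.9, 0.7, 0.3]
width: 0.0003
finger_force: 0.1
```

move_arm:
  deltas: [0,0,0,0,0,0.2,1,0,0,0,0,0,0.4,1,0,0,0,0,0,0.6,1,0,0,0,0,0,0.7,1,0,0,0,0,0,0.7,1,0,0,0,0,0,0.7,1]

```text
time: 19.8
tool_pos: [0.5496, 0.0526, 0.0468]
ee_rot: [3.141, 0.0, -2.969]
wrist_force: [0.0, -0.3, -0.1]
width: 0.0004
finger_force: 0.0
```

move_arm:
  deltas: [0,0,0,0,0,0.05,1,0,0,0,0,0,0.1,1,0,0,0,0,0,0.1,1,0,0,0,0,0,0.1,1]

```text
time: 20.2
tool_pos: [0.5497, 0.0525, 0.0463]
ee_rot: [3.142, 0.001, -2.969]
wrist_force: [-0.1, -1.1, 1.9]
width: 0.0003
finger_force: 0.8
```

move_arm:
  deltas: [0,0,0,0,0,0.05,1,0,0,0,0,0,0.1,1,0,0,0,0,0,0.1,1,0,0,0,0,0,0.1,1]

```text
time: 20.6
tool_pos: [0.5496, 0.0525, 0.0453]
ee_rot: [3.142, 0.0, -2.969]
wrist_force: [-1.0, 0.7, 3.6]
width: 0.0005
finger_force: 1.5
```

move_arm:
  deltas: [0,0,0,0,0,0.05,1,0,0,0,0,0,0.05,1,0,0,0,0,0,0.05,1]

```text
time: 20.9
tool_pos: [0.5496, 0.0525, 0.0453]
ee_rot: [3.142, 0.0, -2.969]
wrist_force: [-0.9, 0.1, 5.6]
width: 0.0002
finger_force: 2.6
```

move_arm:
  deltas: [0,0,0,0,0,0.05,1,0,0,0,0,0,0.05,1,0,0,0,0,0,0.05,1]

```text
time: 21.2
tool_pos: [0.5496, 0.0525, 0.0453]
ee_rot: [-3.142, 0.001, -2.969]
wrist_force: [-2.7, 0.4, 7.8]
width: 0.0002
finger_force: 3.6
```

move_arm:
  deltas: [0,0,0,0,0,-1,1,0,0,0,0,0,-3,1,0,0,0,0,0,-6,1,0,0,0,0,0,-10,1,0,0,0,3,0,-12,1,0,0,0,8,0,-12,1,0,0,0,12,0,-12,1,0,0,0,12,0,-12,1]

```text
time: 22.0
tool_pos: [0.4272, 0.0316, 0.1637]
ee_rot: [3.142, -0.002, -2.97]
wrist_force: [0.0, 0.2, 0.7]
width: 0.0006
finger_force: 0.0
```

Run:
```python
from h import *
print(robot.get_obs()['wrist_force'])
v,u=np.mgrid[0:420,0:560];s=snap('side');d=s['depth'];p=np.array(s['origin'])+(np.stack([(u-s['cx'])/f(s),-(v-s['cy'])/f(s),-np.ones_like(d)],-1)*d[...,None])@rot(s).T
q=p-np.array([.521,.049,0]);c,sn=np.cos(.172),np.sin(.172);a=q[...,0]*c+q[...,1]*sn;b=-q[...,0]*sn+q[...,1]*c;z=p[...,2]
m=(a>-.005)&(a<.08)&(abs(b)<.02)&(d>0)&(z>.034)&(z<.15)
for lo in np.arange(0,.08,.01):
    k=m&(a>=lo)&(a<lo+.01)
    if k.any(): print(round(lo,2),k.sum(),np.percentile(z[k],[50,95]).round(4))
m=(a>-.06)&(a<0)&(abs(b)<.03)&(d>0)&(z>.045)&(z<.06);print('block top a,b',a[m].mean(),b[m].mean(),m.sum())
```

```text
[0.01949469 0.20097087 0.74132862]
0.0 8 [0.043  0.0486]
0.01 26 [0.0452 0.0477]
0.02 23 [0.0466 0.0479]
0.03 23 [0.046  0.0478]
0.04 22 [0.0456 0.0483]
0.05 22 [0.0462 0.0478]
0.06 52 [0.0468 0.053 ]
0.07 42 [0.048  0.0528]
block top a,b -0.026203934806426493 -0.004321540825957718 70
```

The clamp lies level at about 45–46 mm along its whole length. The blade is still at its seated position and the arm is clear, so I hand in.

```bash
python3 -c "
from bench import robot
print(robot.close_job())"
```

```text
the job is handed in; nothing more can be done
None
```

The notched blade is seated on the locating pin (pressed with about 4.5 N) and released, the clamp arm is fully down on it, and the job is handed in; the hand-in call returned no verdict.

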